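Lay the handed pin hinges into the jambs of a tool cupboard

ROBOT

A 6-joint arm with a two-finger parallel gripper is mounted at the origin on a cart in front of the work surface, level with it; the furniture and walls round the work are solid. World frame = base frame: x ahead of the robot, y to its left, z up, the work surface at z = 0. Lengths are in m, angles in rad, forces in N, time in s.
With the tool pointing down it reaches from about 0.425 to 0.95 m from the base axis. Payload 3.5 kg.
Tool frame: the origin (TCP) lies between the finger pads; the fingertips stand 19 mm ahead of it and the grasp point (between the pads) is the TCP; z points along the fingers, y is the line along which they close (so a half turn about z gives the same grasp; the last joint's range is limited). The gripper opens to 85 mm and grips with 20 to 120 N. Pads are 22 mm wide; open, the fingers measure 114 mm over their backs; the gripper's body (76 mm by 85 mm) begins 54 mm behind the grasp point. The pads swing forward as they close: fully open they stand 13 mm farther back than shut.
Start: joints at [-1.253, 0.286, 1.577, -0, 1.279, -0.15], TCP at [0.304, -0.602, 0.25] pointing down, gripper open.
Joint ranges: [-2.77, 2.77], [-0.9, 2.22], [0.21, 2.48], [-1.53, 4.67], [0.24, 2.81], [-2.84, 2.84]. Speed limits (rad/s): [2.79, 2.79, 3.14, 3.14, 3.14, 3.14].

INTERFACE

Orientations are given as a unit quaternion [x, y, z, w].
In Python, from plant import get_state, cams, ctrl gives the robot as it stands. The module is installed in compiled form; this text tells all that it offers.
- The arm moves only by the tool jog_arm, never from a script. Its argument "deltas" is text: rows parted by semicolons, each of 6 numbers parted by spaces: the shift along the world's x, y, z normalised to -1 to 1, where 1 is 0.02 m, then the turn, a rotation vector about the world's x, y, z normalised to -1 to 1, where 1 is 0.1 rad. In form: x y z ax ay az; .... A call has 1 to 20 rows; each row shifts and turns the commanded pose from where the row before left it; what a row does not reach is not made up. A row lasts 1/8 s, in which the tool goes at most 62.5 mm and 10.7 degrees, less where a joint would pass 70% of its speed; a pose out of reach is approached as far as the arm can. A call with a number of a shift or a turn outside -1 to 1 is refused whole. A call with a gripper value outside its range is refused whole. "gripper" is the opening, from 0 (shut) to 1 (fully open), set as the call begins (left out, the last holds). The fingers move at their own pace and stop on an object; "squeeze" is the grip in N (left out, the last holds). Time passes only in rows, so rows that do not move let the fingers close. It gives the time, the measured TCP pose, the force, the opening and the grip force at its end, in the units of the state.
- get_state(): the state, without advancing time (a new reading comes with each control period).
- cams.read_camera(name): name is "scene" or "top" or "wrist"; returns a dict with "color" (400x640x3 uint8, blue, green, red), "vfov" (degrees; the focal length in pixels is half the picture's height over the tangent of half this angle, whatever the lens; pixels are square), "cx", "cy" (the principal point, pixels), "distortion" ([k1, k2, p1, p2, k3] as OpenCV has them; the pictures are not rectified), "rvec" (rotation vector, rad) and "tvec" (3), from world to camera coordinates, as OpenCV has them. Camera axes: x right, y down, z forward; pixel columns grow to the right and rows downward; lengths in m; the calibration is good to about 2 mm. A picture is of the moment at which its call begins. There is no depth.
- ctrl.sign_off(): hands the job in; it is judged then, once.
The state is a dict: "time": time; "qpos": joint angles; "dq": joint speeds; "joint_efforts": joint torques, N m; "eef_pos": TCP position; "tcp_rot": TCP orientation; "contact_force": force on the tool from outside, world axes, zero at the start; "wrist_torque": the same for the moment, N m; "opening": opening from 0.0 (shut) to 1.0 (fully open); "finger_force": force on a finger pad.
Only numpy, scipy, OpenCV 4.12 (cv2) and the standard library are available. Lean on these libraries where they do the work, as an engineer would, in place of code of your own. Each camera call takes 0.05 s, during which the arm holds its last target. There are 200 camera calls.

TASK

The left-hand and right-hand jambs of a tool cupboard lie on the bench with their hinge recesses already routed. Pick out the four hinge halves that have a pin and lay each one down in a recess of the jamb of its own hand, two to a jamb: leaf flat in the bottom of the recess, knuckle over the jamb's edge, pin pointing to the head end (the end with the groove across it). Leave the two hinge halves without a pin where they lie; they belong to the doors.

Things in the scene. Friction and masses are not known exactly. Their poses are not given: they have to be found in the camera images.
- pin_left_1: Left-hand steel hinge half with pin, 150 g, screw holes up: leaf 70 (x) x 36 (y) x 4.5 mm; along its +y edge a round knuckle, 18 mm thick, axis along x at y +27, z 9 mm, x -35 to 0; from its end a 10 mm pin on that axis to x +32. With the pin pointing away the knuckle is on the left. Origin: centre of leaf underside; +x = way the pin points, z up. Neighbours 10 to 45 mm apart
- pin_left_2: Second left-hand hinge half with pin, same as pin_left_1 and interchangeable with it (same size, origin, axes). Good grasp of any pin half: from above across the middle of the knuckle (x -17, y +27 mm), fingers opened about half, closing along y, tips 7 mm above the underside (just above the leaf), grip 60 N
- pin_right_1: Right-hand steel hinge half with pin, 150 g, screw holes up: leaf 70 (x) x 36 (y) x 4.5 mm; along its -y edge a round knuckle, 18 mm thick, axis along x at y -27, z 9 mm, x -35 to 0; from its end a 10 mm pin on that axis to x +32. With the pin pointing away the knuckle is on the right. Origin: centre of leaf underside; +x = way the pin points, z up. Neighbours 10 to 45 mm apart
- pin_right_2: Second right-hand hinge half with pin, same as pin_right_1 and interchangeable with it (same size, origin, axes). Good grasp of any pin half: from above across the middle of the knuckle (x -17, y -27 mm), fingers opened about half, closing along y, tips 7 mm above the underside (just above the leaf), grip 60 N
- socket_left: Left-hand hinge half WITHOUT pin, to be left where it lies: same leaf, holes and 18 mm knuckle as the left-hand pin half, but only a dark bore in the knuckle's end. Same origin and axes. (The drill stand's crank hangs 370 mm above the bench, left of the jambs' head ends: with the wrist low, pass it on the robot's side)
- socket_right: Right-hand hinge half WITHOUT pin, to be left where it lies: same leaf, holes and 18 mm knuckle as the right-hand pin half, but only a dark bore in the knuckle's end. Same origin and axes. (The drill stand's crank hangs 370 mm above the bench, left of the jambs' head ends: with the wrist low, pass it on the robot's side)
- jamb_left: Left-hand jamb, brown wood, fixed, 285 (x) x 58 (y) x 26 mm. Origin: centre of underside; +x to its head (cross groove x 107-127 mm; tenon at foot). Hinge edge y +29: left when the head points away. Recesses at x +56 and -56: 82 long, 41 wide, open at the hinge edge, 5 deep (floor z 21). Its hinge half lies home at x +56/-56, y +11, z 21 mm, +x along jamb +x; play 6 mm each end, 5 behind
- jamb_right: Right-hand jamb, brown wood, fixed, 285 (x) x 58 (y) x 26 mm. Origin: centre of underside; +x to its head (cross groove x 107-127 mm; tenon at foot). Hinge edge y -29: right when the head points away. Recesses at x +56 and -56: 82 long, 41 wide, open at the hinge edge, 5 deep (floor z 21). Its hinge half lies home at x +56/-56, y -11, z 21 mm, +x along jamb +x; play 6 mm each end, 5 behind
Mind the look-alikes: they are no part of the job. What is shaped like the pin_left_2 but red is not meant.

How it is judged:
By the outcome, as a careful person would: the job done as asked, in the order asked, and still so for the second after the job is handed in, with the robot touching nothing.
It also fails if it takes over 99 s, if anything falls off the work surface, if the arm or the gripper's body presses on something with over 40 N, if the wrist force passes 120 N, or if a joint passes its speed limit or range.

## Working session

There is one attempt and no reset: what is moved stays moved. The work goes in short steps, Python scripts to look and compute and a tool call to move; the robot and the scene stay as the last step left them, time stands still between calls to the robot, and variables do not carry over. Pictures are saved under pics/ and viewed, at most 14 in all, crops included, and the job is handed in when it is done.

Besides the shell and the picture viewer there is one more tool, called by a JSON object that holds its "fn" and its "kwargs", one argument or row to a line. jog_arm: Moves the arm, as the interface text tells. Its arguments: {"type":"object","properties":{"deltas":{"type":"string"},"gripper":{"type":"number"},"squeeze":{"type":"number"}},"required":["deltas"]}

```bash
mkdir -p pics
cat > h.py <<'E'
import numpy as np, cv2
from plant import get_state, cams, ctrl
def cam(n):
    c=cams.read_camera(n); im=c["color"]; h,w=im.shape[:2]
    f=h/2/np.tan(np.radians(c["vfov"])/2)
    K=np.array([[f,0,c["cx"]],[0,f,c["cy"]],[0,0,1.]])
    return im,K,np.array(c["distortion"],float),np.array(c["rvec"],float),np.array(c["tvec"],float)
def world(px,z,C):
    im,K,d,r,t=C; R=cv2.Rodrigues(r)[0]
    u=cv2.undistortPoints(np.array(px,float).reshape(-1,1,2),K,d)[:,0]
    D=np.c_[u,np.ones(len(u))]@R; o=-R.T@t.ravel()
    z=np.broadcast_to(z,len(u)); return o+D*((z-o[2])/D[:,2])[:,None]
def proj(P,C):
    im,K,d,r,t=C; return cv2.projectPoints(np.array(P,float),r,t,K,d)[0][:,0]
E
python3 - <<'E'
from h import *
for n in("top","scene"):
    C=cam(n); cv2.imwrite(f"pics/{n}0.png",C[0]); R=cv2.Rodrigues(C[3])[0]; print(n,C[1][0,0],-R.T@C[4].ravel(),R[2])
    np.save(n+"0.npy",np.array(C,dtype=object),allow_pickle=True)
s=get_state();print(s)
E
```

```text
top 375.2617517305773 [0.33965308 0.06641886 1.12949544] [ 0.19406619 -0.01252385 -0.98090849]
scene 410.77912512784377 [-0.39317415  0.59957974  0.79226388] [ 0.71894023 -0.40642399 -0.56386567]
{'time': 0.1, 'qpos': array([-1.25301812e+00,  2.87088512e-01,  1.57801333e+00,  9.82291830e-06,
        1.27863264e+00, -1.50001606e-01]), 'dq': array([-0.00089485, -0.00073426, -0.00582259,  0.00029233,  0.00021366,
        0.00121393]), 'joint_efforts': array([ 1.00863021e-03, -4.07297623e+01, -2.93699276e+01, -1.33323965e-04,
        3.43760992e-03, -4.84711961e-06]), 'eef_pos': array([ 0.30421395, -0.60194051,  0.2490872 ]), 'tcp_rot': array([ 9.72771991e-01,  2.31761747e-01, -8.50464506e-05, -1.06754083e-03]), 'contact_force': array([ 0.02192994, -0.3535171 ,  0.01357182]), 'wrist_torque': array([-0.01190825,  0.01896627, -0.00685749]), 'finger_force': 0.0, 'opening': 1.0015554534879467}
```

View pics/top0.png

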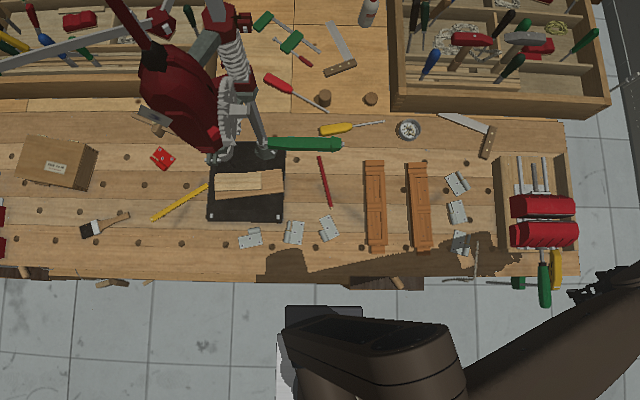

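View pics/scene0.png

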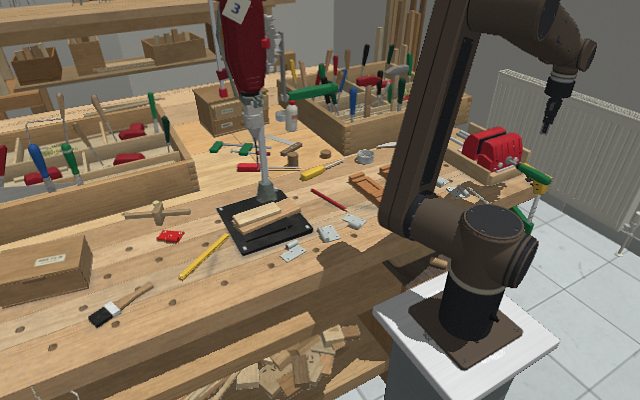

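The top view shows three hinge halves at (248,238), (293,232) and (327,228), and three at (457,183), (457,212) and (460,242). The jambs are at (375,205) and (419,205), and there is a red look-alike at (162,157). The scene view shows the crank at (320,90). Next I'll zoom in.

Run:
```python
from h import *
C=cam("top");im=C[0]
a=cv2.resize(im[145:265,225:350],None,fx=6,fy=6,interpolation=cv2.INTER_CUBIC)[330:]
b=cv2.resize(im[150:265,350:480],None,fx=5,fy=5,interpolation=cv2.INTER_CUBIC)
cv2.imwrite("pics/a.png",a);cv2.imwrite("pics/b.png",b);print(a.shape,b.shape)
print(world([(375,205),(419,205),(248,238),(293,232),(327,228),(457,183),(457,212),(460,242)],0.01,C).round(3))
```

```text
(390, 750, 3) (575, 650, 3)
[[ 0.532 -0.128  0.01 ]
 [ 0.534 -0.263  0.01 ]
 [ 0.425  0.252  0.01 ]
 [ 0.445  0.119  0.01 ]
 [ 0.459  0.017  0.01 ]
 [ 0.606 -0.387  0.01 ]
 [ 0.515 -0.382  0.01 ]
 [ 0.423 -0.386  0.01 ]]
```

View pics/a.png

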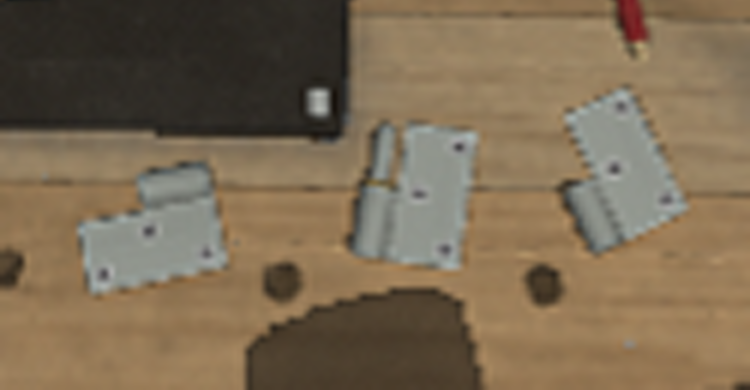

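View pics/b.png

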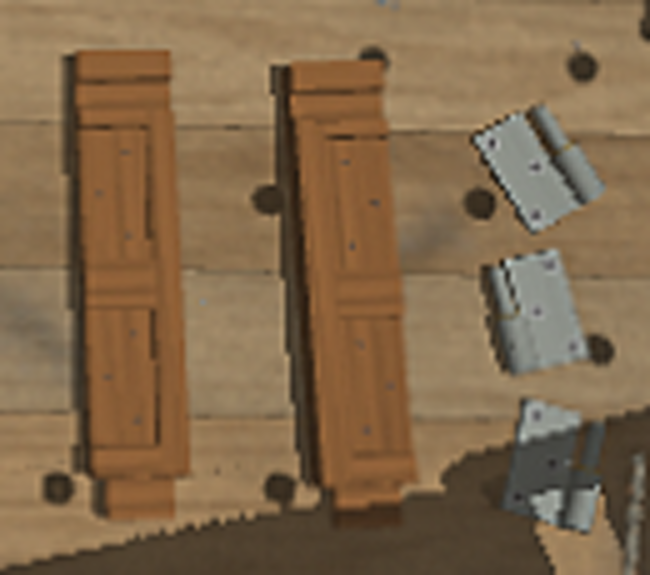

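Left cluster: the middle piece is a left-hand pin half, and the outer two have no pin. Right cluster: the top and bottom pieces are right-hand pin halves and the middle one is left-hand. Both jambs have their heads up (+x): the left one is recessed on its left edge, the right one on its right. I'll move the wrist camera in for precise poses.

{"fn": "jog_arm", "kwargs": {
  "deltas": "0.56 1 0.5 0 0 -0.33;0.56 1 0.5 0 0 -0.33;0.56 1 0.5 0 0 -0.33;0.56 1 0.5 0 0 -0.33;0.56 1 0.5 0 0 -0.33;0.56 1 0.5 0 0 -0.33;0.56 1 0.5 0 0 -0.33;0.56 1 0.5 0 0 -0.33;0.56 1 0.5 0 0 -0.33;0.56 1 0.5 0 0 -0.33;0.56 1 0.5 0 0 -0.33;0.56 1 0.5 0 0 -0.33;0.56 1 0.5 0 0 -0.33;0.56 1 0.5 0 0 -0.33;0 0 0 0 0 0;0 0 0 0 0 0",
  "gripper": 0.5,
  "squeeze": 60
}}

```text
time: 2.15
eef_pos: [0.4609, -0.3227, 0.3896]
tcp_rot: [1.0, 0.003, -0.0, -0.0]
contact_force: [-0.4, -0.3, -0.6]
opening: 0.502
finger_force: 0.0
```

Run:
```python
from h import *
C=cam("wrist");cv2.imwrite("pics/w1.png",C[0]);R=cv2.Rodrigues(C[3])[0]
np.save("w1.npy",np.array(C,dtype=object),allow_pickle=True)
print(C[1],C[2],-R.T@C[4].ravel(),R);print(get_state()["eef_pos"],get_state()["qpos"])
```

```text
[[276.05959849   0.         319.84167362]
 [  0.         276.05959849 199.81832295]
 [  0.           0.           1.        ]] [-0.04322977  0.          0.          0.          0.        ] [ 0.52402378 -0.32258248  0.51427997] [[ 7.81961803e-03 -9.99969307e-01  4.87876417e-04]
 [-9.65916071e-01 -7.42708520e-03  2.58748880e-01]
 [-2.58737315e-01 -2.49456508e-03 -9.65944501e-01]]
[ 0.46070438 -0.32289524  0.38940354] [-7.91477539e-01 -3.51393898e-02  1.68073174e+00 -3.81117932e-04
  1.49734842e+00  7.73828034e-01]
```

View pics/w1.png

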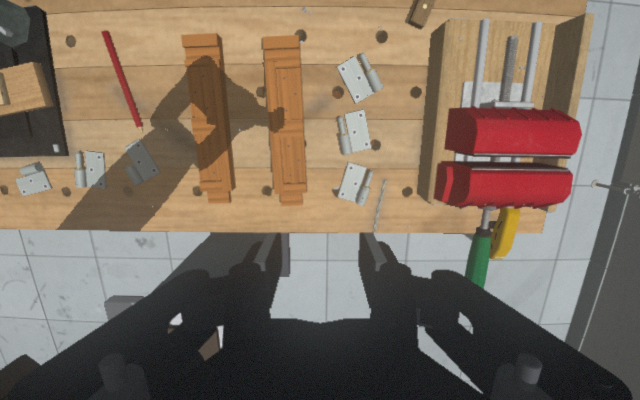

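The wrist view shows the right-cluster hinges at (360,75), (354,131) and (354,184), and the jambs at (207,118) and (284,118). I'll go lower for a finer look.

{"fn": "jog_arm", "kwargs": {
  "deltas": "0 0 -1 0 0 0;0 0 -1 0 0 0;0 0 -1 0 0 0;0 0 -1 0 0 0;0 0 -1 0 0 0;0 0 -1 0 0 0;0 0 -1 0 0 0;0 0 -1 0 0 0;0 0 0 0 0 0;0 0 0 0 0 0"
}}

```text
time: 3.45
eef_pos: [0.4615, -0.3227, 0.2309]
tcp_rot: [1.0, 0.003, 0.0, 0.0]
contact_force: [0.8, 0.2, 0.8]
opening: 0.502
finger_force: 0.0
```

Run:
```python
from h import *
C=cam("wrist");im=C[0]
np.save("w2.npy",np.array(C,dtype=object),allow_pickle=True)
P=proj([(.6,-.387,.01),(.42,-.386,.01),(.68,-.128,.02),(.38,-.128,.02),(.534,-.263,.02)],C);print(P.round())
print(get_state()["eef_pos"])
c=im[0:240,100:440]; cv2.imwrite("pics/w2.png",cv2.resize(c,(793,560),interpolation=cv2.INTER_CUBIC))
```

```text
[[376.  60.]
 [367. 209.]
 [141. -20.]
 [172. 239.]
 [269. 118.]]
[ 0.46166677 -0.32292215  0.23139406]
```

View pics/w2.png

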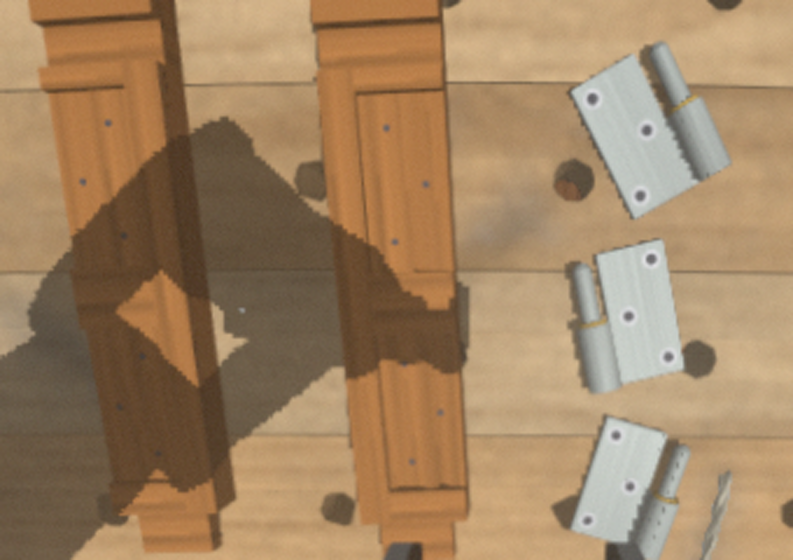

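```bash
cat > fit.py <<'E'
from h import *
from scipy.optimize import least_squares
def L(n): return list(np.load(n,allow_pickle=True))
def fit(obs,x0):
    # obs: list of (C,scale,ou,ov,[((x,y,z)mm,(X,Y))..])
    def res(p,full=False):
        o=[];c,s=np.cos(p[2]),np.sin(p[2])
        for C,sc,ou,ov,pts in obs:
            M=np.array([q[0] for q in pts])/1000.;U=(np.array([q[1] for q in pts])+.5)/sc-.5+[ou,ov]
            W=np.c_[p[0]+c*M[:,0]-s*M[:,1],p[1]+s*M[:,0]+c*M[:,1],M[:,2]]
            o.append(proj(W,C)-U)
        return np.concatenate(o).ravel()
    r=least_squares(res,x0,loss="soft_l1");return r.x,r.fun.reshape(-1,2)
E
python3 - <<'E'
from fit import *
W=[L("w2.npy"),2.333,100,0]; T=L("top0.npy"); TB=[T,5,350,150]; TA=[T,6,225,200]
def go(n,obs,x0):
    p,r=fit(obs,x0);print(n,p[:2].round(4),"yaw",p[2].round(4),"res",r.round(1).tolist())
go("B1",[W+[[((35,18,4.5),(571,92)),((35,-18,4.5),(633,53)),((-35,18,4.5),(636,218)),((32,-27,11),(658,43)),((-35,-36,9),(731,160))]]],[.6,-.38,.5])
go("B2",[W+[[((35,18,4.5),(596,255)),((35,-18,4.5),(662,239)),((-35,-18,4.5),(684,370)),((32,27,11),(580,262)),((-35,36,9),(591,393))]]],[.5,-.38,0])
go("B3",[W+[[((35,18,4.5),(606,415)),((35,-18,4.5),(667,432)),((-35,18,4.5),(571,530)),((32,-27,11),(686,443))]]],[.42,-.38,-.3])
go("A2",[TA+[[((35,18,4.5),(406,123)),((35,-18,4.5),(477,132)),((-35,-18,4.5),(458,268)),((32,27,11),(385,124)),((-35,36,9),(352,255))]]],[.44,.12,0])
jr=[((97,12,26),(357,92)),((-97,12,26),(388,488)),((97,-29,26),(443,88)),((-97,-29,26),(467,487))]
jrt=[((97,12,26),(329,137)),((97,-29,26),(387,136)),((-97,12,26),(342,453)),((-97,-29,26),(408,452))]
go("JRw",[W+[jr]],[.53,-.26,0]);go("JRt",[TB+[jrt]],[.53,-.26,0])
jl=[((97,-12,26),(148,126)),((97,29,26),(78,128)),((-97,-12,26),(157,445)),((-97,29,26),(90,447)),((15,-12,26),(151,237)),((-15,-12,26),(152,308))]
go("JLt",[TB+[jl]],[.53,-.13,0])
go("JL",[W+[[((97,-12,26),(124,87)),((97,29,26),(48,89))]],TB+[jl]],[.53,-.13,0])
E
```

```text
B1 [ 0.6029 -0.3837] yaw 0.5392 res [[-0.4, -0.3], [0.4, -0.6], [0.2, 0.6], [-1.0, -0.3], [0.8, 0.8]]
B2 [ 0.5162 -0.3911] yaw 0.2368 res [[-0.4, -0.3], [0.4, -0.3], [0.5, -0.1], [0.3, 0.7], [-0.8, 0.1]]
B3 [ 0.4227 -0.3836] yaw -0.2527 res [[0.2, 0.0], [0.4, -0.2], [0.0, 0.1], [-0.7, 0.1]]
A2 [0.4457 0.1082] yaw -0.1033 res [[-0.1, -0.2], [-0.1, -0.2], [0.2, 0.3], [0.2, 0.0], [-0.2, 0.1]]
JRw [ 0.5208 -0.2651] yaw 0.0422 res [[-0.4, -0.3], [0.5, 0.9], [0.4, -0.4], [-0.6, 0.2]]
JRt [ 0.5225 -0.2619] yaw 0.0175 res [[-0.8, -0.3], [0.7, -0.1], [-0.2, 0.1], [0.2, 0.3]]
JLt [ 0.5257 -0.128 ] yaw 0.0229 res [[-0.5, -0.1], [0.2, -0.5], [0.2, -0.0], [-0.2, -0.3], [0.0, 4.2], [0.2, -0.1]]
JL [ 0.5242 -0.1287] yaw 0.012 res [[0.5, -0.8], [-2.5, -0.1], [0.1, 0.4], [0.7, -0.1], [0.1, 0.5], [-0.3, 0.1], [0.3, 4.7], [0.4, 0.4]]
```

The fits agree to about 1 px. First target is B3 (right-hand, nearest). A drill bit lies about 28 mm from its knuckle, so I'll hover with a narrower opening and look.

{"fn": "jog_arm", "kwargs": {
  "deltas": "-0.517 -0.688 -1 0 0 -0.432;-0.517 -0.688 -1 0 0 -0.432;-0.517 -0.688 -1 0 0 -0.432;-0.517 -0.688 -1 0 0 -0.432;-0.517 -0.688 -1 0 0 -0.432;-0.517 -0.688 -1 0 0 -0.432;0 0 0 0 0 0;0 0 0 0 0 0",
  "gripper": 0.42
}}

```text
time: 4.5
eef_pos: [0.3995, -0.4053, 0.1107]
tcp_rot: [0.992, -0.126, 0.0, 0.0]
contact_force: [-0.4, 0.1, -0.4]
opening: 0.421
finger_force: 0.0
```

Run:
```python
from h import *
C=cam("wrist");im=C[0]
np.save("w3.npy",np.array(C,dtype=object),allow_pickle=True)
print(get_state()["eef_pos"],get_state()["tcp_rot"])
cv2.imwrite("pics/w3.png",cv2.resize(im[60:300,170:490],(800,600),interpolation=cv2.INTER_CUBIC))
```

```text
[ 0.39978059 -0.40526965  0.11115841] [ 9.92012474e-01 -1.26137315e-01  6.05358871e-04  5.12617136e-04]
```

View pics/w3.png

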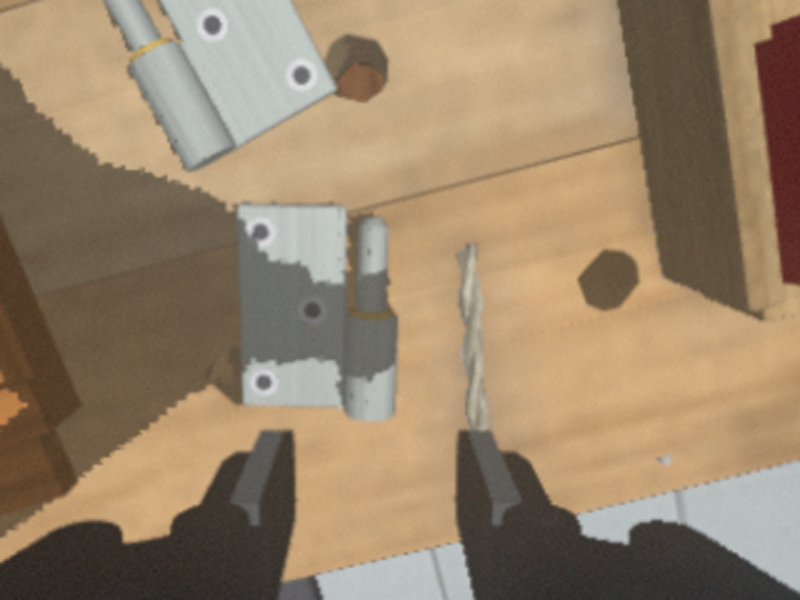

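The hinge sits square in the view, with leaf corners at (238,204), (345,206) and (243,405), and the pin tip at (371,216). The bit at x≈475 is about 36 mm from the knuckle axis, so it is clear of the fingers. I'll refit from this close view.

```bash
cat >> fit.py <<'E'
def plan(p,hand,wrist=True):
    "grasp point world"
    c,s=np.cos(p[2]),np.sin(p[2]);m=np.array([-.017,.027*hand])
    return p[0]+c*m[0]-s*m[1],p[1]+s*m[0]+c*m[1]
def tool():
    s=get_state();q=s["tcp_rot"];return s["eef_pos"],np.arctan2(2*q[0]*q[1],q[0]**2-q[1]**2)
def jogto(g,yaw,z):
    e,y=tool();d=np.array([g[0],g[1],z])-e;dy=(yaw-y+np.pi/2)%np.pi-np.pi/2
    print("grasp",np.round(g,4),"units",np.round(d/.02,2),"turn",round(dy/.1,2))
E
python3 - <<'E'
from fit import *
W=[L("w3.npy"),2.5,170,60]
p,r=fit([W+[[((35,18,4.5),(238,204)),((35,-18,4.5),(345,206)),((-35,18,4.5),(243,405)),((32,-27,12),(371,216)),((-35,-36,9),(395,416))]]],[.42,-.38,-.25])
print(p,r.round(1).tolist());jogto(plan(p,-1),p[2],.026)
E
```

```text
[ 0.42187383 -0.38271782 -0.27140304] [[-0.7, 0.0], [0.2, 0.0], [-0.3, 0.2], [0.7, 0.6], [0.0, -1.3]]
grasp [ 0.3983 -0.4042] units [-0.08  0.05 -4.26] turn -0.18
```

{"fn": "jog_arm", "kwargs": {
  "deltas": "-0.08 0.05 -0.9 0 0 -0.18;0 0 -0.9 0 0 0;0 0 -0.9 0 0 0;0 0 -0.9 0 0 0;0 0 -0.65 0 0 0;0 0 0 0 0 0;0 0 0 0 0 0",
  "gripper": 0.38
}}

```text
time: 5.42
eef_pos: [0.3976, -0.4042, 0.0253]
tcp_rot: [0.991, -0.135, 0.0, 0.0]
contact_force: [0.2, -0.2, -0.1]
opening: 0.38
finger_force: 0.0
```

{"fn": "jog_arm", "kwargs": {
  "deltas": "0 0 0 0 0 0;0 0 0 0 0 0;0 0 0 0 0 0;0 0 0 0 0 0;0 0 0 0 0 0;0 0 0 0 0 0",
  "gripper": 0,
  "squeeze": 60
}}

```text
time: 6.18
eef_pos: [0.3977, -0.4042, 0.0258]
tcp_rot: [0.991, -0.135, 0.0, 0.0]
contact_force: [-0.7, 0.9, 5.0]
opening: 0.169
finger_force: 58.9
```

{"fn": "jog_arm", "kwargs": {
  "deltas": "0 0 0.8 0 0 0;0 0 1 0 0 0;0.43 0.84 1 0 0 0.5;0.43 0.84 1 0 0 0.5;0.43 0.84 0.9 0 0 0.5;0.43 0.84 0 0 0 0.5;0.43 0.84 0 0 0 0.5;0.43 0.84 0 0 0 0.5;0 0 0 0 0 0;0 0 0 0 0 0"
}}

```text
time: 7.42
eef_pos: [0.4491, -0.3032, 0.1189]
tcp_rot: [1.0, 0.014, -0.0, -0.0]
contact_force: [-0.4, -0.2, -1.1]
opening: 0.161
finger_force: 58.9
```

Run:
```python
from h import *
C=cam("wrist");im=C[0]
np.save("w4.npy",np.array(C,dtype=object),allow_pickle=True)
print(get_state()["eef_pos"],get_state()["tcp_rot"])
cv2.imwrite("pics/w4.png",cv2.resize(im[0:255,130:470],(800,600),interpolation=cv2.INTER_CUBIC))
```

```text
[ 0.44903276 -0.30352481  0.11907411] [ 9.99900153e-01  1.41297958e-02 -1.83055122e-04  6.51139670e-06]
```

View pics/w4.png

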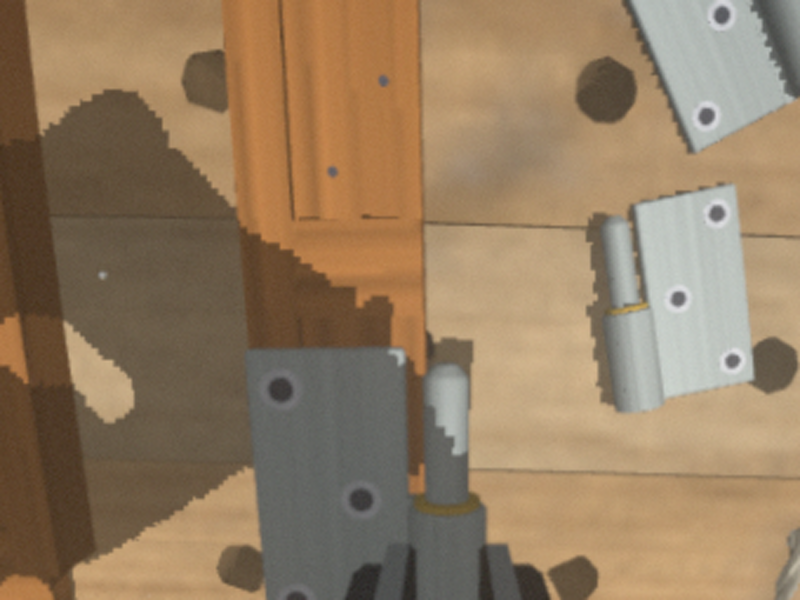

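Run:
```python
from fit import *
S=800/340
def u(p,ou=130,ov=0,sc=S): return (np.array(p,float)+.5)/sc-.5+[ou,ov]
C=L("w4.npy")
e=world(u([(417,0),(425,350)]),.026,C);b=world(u([(281,5),(293,216)]),.026,C);l=world(u([(228,0),(247,345)]),.026,C)
for n,q in(("edge",e),("back",b),("left",l)): print(n,q[:,:2].round(4).tolist(),"yaw",((q[0]-q[1])[1]/(q[0]-q[1])[0]).round(4))
c=world(u([(293,218),(423,218)]),.026,C)[:,:2];print("end x15",c.round(4))
C2=L("w2.npy");f=lambda p:world(u(p,100,0,2.3333),.026,C2)[:,:2]
q=f([(443,70),(467,495)]);print("w2 edge",q.round(4),(q[0]-q[1])[1]/(q[0]-q[1])[0])
q=f([(357,93),(388,488)]);print("w2 back",q.round(4),(q[0]-q[1])[1]/(q[0]-q[1])[0])
# held hinge: fit in hand at height h
for z in(.093,):
  h=lambda x,y,zz:(x,y,zz+z*1000)
  p,r=fit([[C,S,130,0,[(h(35,18,4.5),(247,350)),(h(35,-18,4.5),(407,350)),(h(32,-27,13),(447,367)),(h(0,-27,18),(447,507))]]],[.47,-.28,.03])
  print("held",p.round(4),r.round(1).tolist());print("expected grasp",np.round(plan(p,-1),4),tool())
```

```text
edge [[0.5981, -0.2901], [0.4951, -0.2948]] yaw 0.0461
back [[0.5959, -0.2496], [0.536, -0.2521]] yaw 0.0413
left [[0.5971, -0.2338], [0.4952, -0.2358]] yaw 0.0197
end x15 [[ 0.5354 -0.2521]
 [ 0.5364 -0.2933]]
w2 edge [[ 0.6263 -0.2896]
 [ 0.421  -0.2988]] 0.04468492005517817
w2 back [[ 0.6165 -0.2494]
 [ 0.4246 -0.2566]] 0.03740576691094468
held [ 0.4653 -0.2762  0.0325] [[-0.6, -0.1], [-0.0, -0.5], [0.2, -0.3], [0.3, 4.7]]
expected grasp [ 0.4492 -0.3037] (array([ 0.44903276, -0.30352481,  0.11907411]), np.float64(0.028260532403393223))
```

Right jamb: origin (0.521, -0.265), yaw 0.042. The held hinge is already within 2 mm of its target, so I'll make a small correction and lower it.

{"fn": "jog_arm", "kwargs": {
  "deltas": "0.02 -0.11 -0.9 0 0 0.1;0 0 -0.9 0 0 0;0 0 -0.9 0 0 0;0 0 -0.5 0 0 0;0 0 -0.2 0 0 0;0 0 -0.15 0 0 0;0 0 0 0 0 0;0 0 0 0 0 0"
}}

```text
time: 8.48
eef_pos: [0.4499, -0.3057, 0.0489]
tcp_rot: [1.0, 0.019, 0.0, 0.0]
contact_force: [-0.1, -1.1, -1.6]
opening: 0.164
finger_force: 58.9
```

{"fn": "jog_arm", "kwargs": {
  "deltas": "0 0 -0.08 0 0 0;0 0 0 0 0 0;0 0 0 0 0 0"
}}

```text
time: 8.85
eef_pos: [0.4497, -0.3055, 0.0469]
tcp_rot: [1.0, 0.019, 0.0, 0.0]
contact_force: [0.7, 0.3, 0.0]
opening: 0.167
finger_force: 58.9
```

{"fn": "jog_arm", "kwargs": {
  "deltas": "0 0 -0.05 0 0 0;0 0 0 0 0 0;0 0 0 0 0 0"
}}

```text
time: 9.22
eef_pos: [0.4497, -0.3056, 0.0468]
tcp_rot: [1.0, 0.019, -0.0, -0.0]
contact_force: [-2.0, 1.5, 5.6]
opening: 0.166
finger_force: 59.8
```

{"fn": "jog_arm", "kwargs": {
  "deltas": "0 0 0 0 0 0;0 0 0 0 0 0;0 0 0 0 0 0;0 0 0 0 0 0",
  "gripper": 0.38
}}

```text
time: 9.72
eef_pos: [0.4495, -0.3054, 0.0456]
tcp_rot: [1.0, 0.019, -0.0, -0.0]
contact_force: [-0.1, 0.4, -0.7]
opening: 0.382
finger_force: 0.0
```

B3 has landed and been released. Now to B1.

{"fn": "jog_arm", "kwargs": {
  "deltas": "0 0 0.9 0 0 0;0 0 1 0 0 0;0.955 -0.689 0.17 0 0 0.625;0.955 -0.689 0.17 0 0 0.625;0.955 -0.689 0.17 0 0 0.625;0.955 -0.689 0.17 0 0 0.625;0.955 -0.689 0.17 0 0 0.625;0.955 -0.689 0.17 0 0 0.625;0.955 -0.689 0.17 0 0 0.625;0.955 -0.689 0.17 0 0 0.625;0 0 0 0 0 0;0 0 0 0 0 0"
}}

```text
time: 11.22
eef_pos: [0.6019, -0.4152, 0.1112]
tcp_rot: [0.964, 0.266, -0.0, -0.0]
contact_force: [0.3, -0.5, -0.4]
opening: 0.379
finger_force: 0.0
```

Run:
```python
from h import *
C=cam("wrist");im=C[0]
np.save("w5.npy",np.array(C,dtype=object),allow_pickle=True)
print(get_state()["eef_pos"],get_state()["tcp_rot"])
cv2.imwrite("pics/w5.png",cv2.resize(im[60:300,170:490],(800,600),interpolation=cv2.INTER_CUBIC))
```

```text
[ 0.60169892 -0.41502713  0.11094534] [ 9.64030236e-01  2.65792060e-01 -2.82149700e-04 -4.52711762e-04]
```

View pics/w5.png

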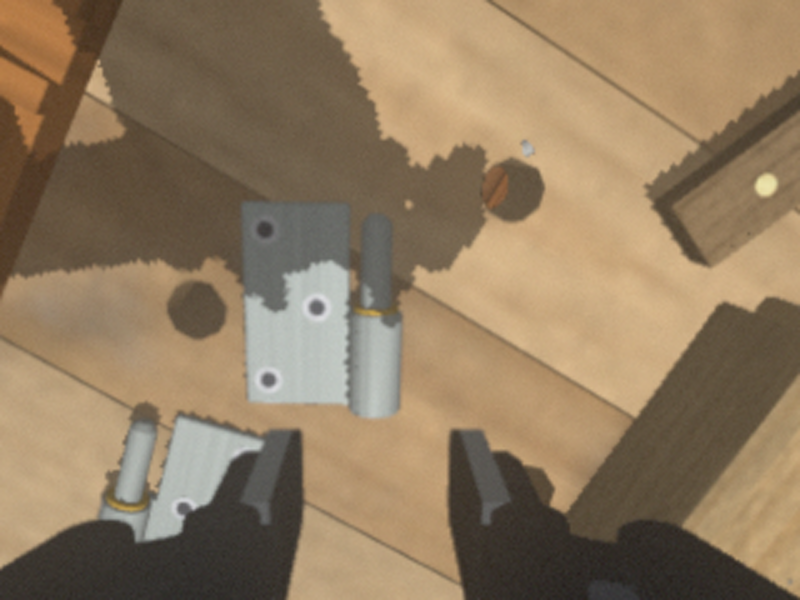

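B1 sits square below the fingers, with leaf corners at (241,202), (349,204) and (248,402), the pin tip at (377,214) and the knuckle corner at (400,414). Nothing obstructs the grasp.

Run:
```python
from fit import *
W=[L("w5.npy"),2.5,170,60]
p,r=fit([W+[[((35,18,4.5),(241,202)),((35,-18,4.5),(349,204)),((-35,18,4.5),(248,403)),((32,-27,12),(377,214)),((-35,-36,9),(400,413))]]],[.6,-.38,.54])
print(p,r.round(1).tolist());jogto(plan(p,-1),p[2],.026)
```

```text
[ 0.60190785 -0.38307525  0.52419895] [[-0.1, 0.2], [0.4, -0.1], [-0.3, 0.2], [0.1, 0.4], [-0.1, -1.2]]
grasp [ 0.6007 -0.415 ] units [-0.05  0.   -4.25] turn -0.14
```

{"fn": "jog_arm", "kwargs": {
  "deltas": "-0.05 0 -0.9 0 0 -0.14;0 0 -0.9 0 0 0;0 0 -0.9 0 0 0;0 0 -0.9 0 0 0;0 0 -0.65 0 0 0;0 0 0 0 0 0;0 0 0 0 0 0"
}}

```text
time: 12.15
eef_pos: [0.6016, -0.4159, 0.0262]
tcp_rot: [0.966, 0.259, 0.0, 0.0]
contact_force: [0.5, 0.1, 0.5]
opening: 0.378
finger_force: 0.0
```

{"fn": "jog_arm", "kwargs": {
  "deltas": "0 0 0 0 0 0;0 0 0 0 0 0;0 0 0 0 0 0;0 0 0 0 0 0;0 0 0 0 0 0;0 0 0 0 0 0",
  "gripper": 0
}}

```text
time: 12.9
eef_pos: [0.6017, -0.416, 0.0267]
tcp_rot: [0.966, 0.259, 0.0, 0.0]
contact_force: [-1.1, -0.3, 4.6]
opening: 0.165
finger_force: 59.0
```

{"fn": "jog_arm", "kwargs": {
  "deltas": "0 0 0.8 0 0 0;0 0 1 0 0 0;-0.286 0.82 0.41 0 0 -0.69;-0.286 0.82 0.41 0 0 -0.69;-0.286 0.82 0.41 0 0 -0.69;-0.286 0.82 0.41 0 0 -0.69;-0.286 0.82 0.41 0 0 -0.69;-0.286 0.82 0.41 0 0 -0.69;-0.286 0.82 0.41 0 0 -0.69;0 0 0 0 0 0;0 0 0 0 0 0"
}}

```text
time: 14.28
eef_pos: [0.5615, -0.3013, 0.1198]
tcp_rot: [1.0, 0.021, 0.0, 0.0]
contact_force: [-0.6, 1.0, -1.6]
opening: 0.162
finger_force: 58.9
```

Run:
```python
from h import *
C=cam("wrist");im=C[0]
np.save("w6.npy",np.array(C,dtype=object),allow_pickle=True)
print(get_state()["eef_pos"],get_state()["tcp_rot"])
cv2.imwrite("pics/w6.png",cv2.resize(im[0:255,130:470],(800,600),interpolation=cv2.INTER_CUBIC))
```

```text
[ 0.56142291 -0.30141415  0.11943641] [9.99778756e-01 2.10327818e-02 1.33990072e-04 2.08479705e-04]
```

View pics/w6.png

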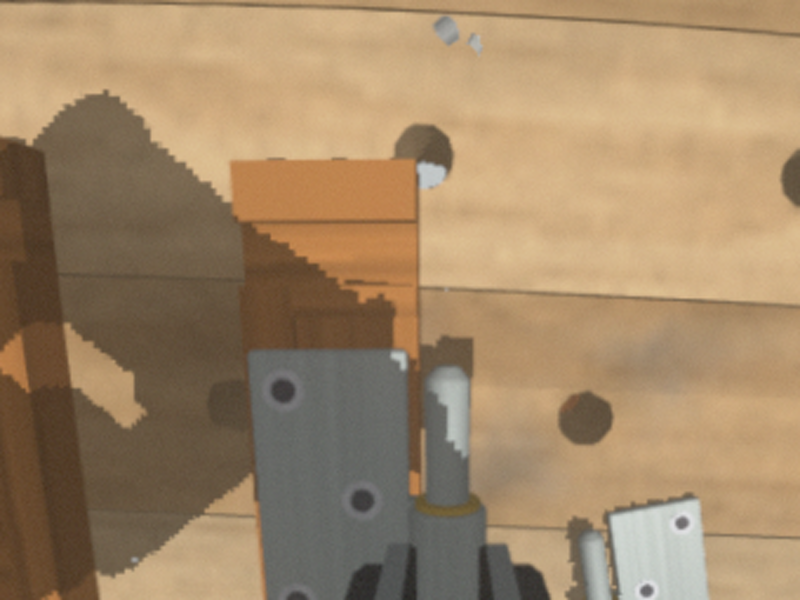

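The hinge is held level, with corners at (249,350) and (408,350). The recess back corner shows at (296,311). I'll check the offset.

Run:
```python
from fit import *
S=800/340;C=L("w6.npy")
u=lambda p:(np.array(p,float)+.5)/S-.5+[130,0]
print(world(u([(296,311),(417,250),(420,340)]),.026,C)[:,:2].round(4))
J=np.array([.521,-.2648]);c,s=np.cos(.042),np.sin(.042);R=np.array([[c,-s],[s,c]])
print("pred",(J+R@[.097,.012]).round(4),(J+R@[.12,-.029]).round(4),"goal",(J+R@[.056,-.011]).round(4))
h=lambda x,y,z:(x,y,z+93.4)
p,r=fit([[C,S,130,0,[(h(35,18,4.5),(249,350)),(h(35,-18,4.5),(408,350)),(h(32,-27,13),(448,367))]]],[.57,-.27,.03])
print("held",p.round(4),r.round(1).tolist())
```

```text
[[ 0.6184 -0.2496]
 [ 0.6392 -0.2886]
 [ 0.6107 -0.2906]]
pred [ 0.6174 -0.2487] [ 0.6421 -0.2887] goal [ 0.5774 -0.2734]
held [ 0.5772 -0.2743  0.043 ] [[-0.6, 0.0], [0.2, -0.1], [0.4, 0.1]]
```

{"fn": "jog_arm", "kwargs": {
  "deltas": "0.02 0.02 -0.9 0 0 0;0 0 -0.9 0 0 0;0 0 -0.9 0 0 0;0 0 -0.5 0 0 0;0 0 -0.2 0 0 0;0 0 -0.15 0 0 0;0 0 0 0 0 0;0 0 0 0 0 0"
}}

```text
time: 15.32
eef_pos: [0.5621, -0.3007, 0.0491]
tcp_rot: [1.0, 0.021, 0.001, 0.0]
contact_force: [-1.1, 0.0, -1.7]
opening: 0.162
finger_force: 58.9
```

{"fn": "jog_arm", "kwargs": {
  "deltas": "0 0 -0.07 0 0 0;0 0 -0.05 0 0 0;0 0 0 0 0 0;0 0 0 0 0 0"
}}

```text
time: 15.82
eef_pos: [0.5621, -0.3008, 0.0477]
tcp_rot: [1.0, 0.021, 0.0, 0.0]
contact_force: [-2.1, 1.5, 5.8]
opening: 0.166
finger_force: 59.8
```

{"fn": "jog_arm", "kwargs": {
  "deltas": "0 0 0 0 0 0;0 0 0 0 0 0;0 0 0 0 0 0;0 0 0 0 0 0;0 0 0.8 0 0 0;0 0 1 0 0 0;-0.86 -0.85 0.35 0 0 0.48;-0.86 -0.85 0.35 0 0 0.48;-0.86 -0.85 0.35 0 0 0.48;-0.86 -0.85 0.35 0 0 0.48;0 0 0 0 0 0;0 0 0 0 0 0",
  "gripper": 0.38
}}

```text
time: 17.32
eef_pos: [0.4934, -0.3684, 0.1109]
tcp_rot: [0.993, 0.116, 0.001, 0.0]
contact_force: [0.2, -0.4, -0.3]
opening: 0.382
finger_force: 0.0
```

Run:
```python
from h import *
C=cam("wrist");im=C[0]
np.save("w7.npy",np.array(C,dtype=object),allow_pickle=True)
print(get_state()["eef_pos"],get_state()["tcp_rot"])
cv2.imwrite("pics/w7.png",cv2.resize(im[30:285,150:490],(800,600),interpolation=cv2.INTER_CUBIC))
```

```text
[ 0.49343379 -0.36801253  0.11044139] [9.93183197e-01 1.16563432e-01 2.90867378e-04 1.38859268e-04]
```

View pics/w7.png

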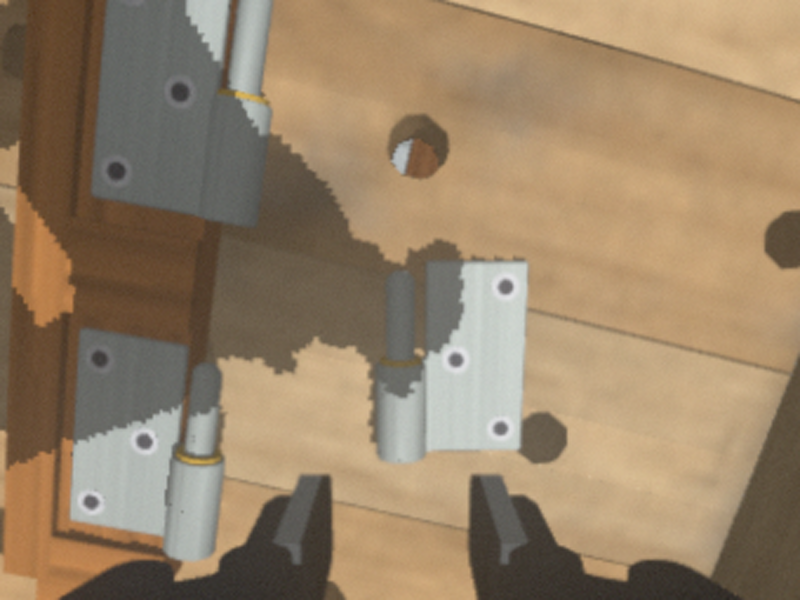

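Both right-hand halves lie in their recesses with even gaps around them. B2 sits square: leaf corners at (427,262), (528,261) and (520,450), pin tip at (400,270).

Run:
```python
from fit import *
W=[L("w7.npy"),800/340,150,30]
p,r=fit([W+[[((35,18,4.5),(427,262)),((35,-18,4.5),(528,261)),((-35,-18,4.5),(520,450)),((32,27,12),(400,270)),((-35,36,9),(378,460))]]],[.51,-.39,.23])
print(p,r.round(1).tolist());jogto(plan(p,1),p[2],.026)
```

```text
[ 0.51598326 -0.39111389  0.24399425] [[-0.5, -0.1], [0.3, 0.0], [0.5, 0.2], [0.0, 0.9], [-0.2, -1.7]]
grasp [ 0.493 -0.369] units [-0.02 -0.05 -4.22] turn 0.1
```

{"fn": "jog_arm", "kwargs": {
  "deltas": "-0.02 -0.05 -0.9 0 0 0.1;0 0 -0.9 0 0 0;0 0 -0.9 0 0 0;0 0 -0.9 0 0 0;0 0 -0.63 0 0 0;0 0 0 0 0 0;0 0 0 0 0 0"
}}

```text
time: 18.25
eef_pos: [0.4926, -0.3696, 0.0253]
tcp_rot: [0.993, 0.121, 0.0, 0.0]
contact_force: [-0.2, 0.2, -0.8]
opening: 0.382
finger_force: 0.0
```

{"fn": "jog_arm", "kwargs": {
  "deltas": "0 0 0 0 0 0;0 0 0 0 0 0;0 0 0 0 0 0;0 0 0 0 0 0;0 0 0 0 0 0;0 0 0 0 0 0",
  "gripper": 0
}}

```text
time: 19.0
eef_pos: [0.4927, -0.3696, 0.0258]
tcp_rot: [0.993, 0.122, 0.0, 0.0]
contact_force: [-0.9, 0.5, 4.6]
opening: 0.165
finger_force: 59.0
```

Run:
```python
from fit import *
T=L("top0.npy")
print(world([(344,144),(340,151),(268,150),(310,150)],.37,T).round(3))
```

```text
[[ 0.6   -0.001  0.37 ]
 [ 0.585  0.007  0.37 ]
 [ 0.584  0.16   0.37 ]
 [ 0.585  0.071  0.37 ]]
```

{"fn": "jog_arm", "kwargs": {
  "deltas": "0 0 0.8 0 0 0;0 0 1 0 0 0;0 0 1 0 0 0;0.254 1 0.14 0 0 -0.16;0.254 1 0.14 0 0 -0.16;0.254 1 0.14 0 0 -0.16;0.254 1 0.14 0 0 -0.16;0.254 1 0.14 0 0 -0.16;0.254 1 0.14 0 0 -0.16;0.254 1 0.14 0 0 -0.16;0.254 1 0.14 0 0 -0.16;0.254 1 0.14 0 0 -0.16;0.254 1 0.14 0 0 -0.16;0.254 1 0.14 0 0 -0.16;0.254 1 0.14 0 0 -0.16;0.254 1 0.14 0 0 -0.16;0.254 1 0.14 0 0 -0.16;0 0 0 0 0 0;0 0 0 0 0 0"
}}

```text
time: 21.38
eef_pos: [0.5637, -0.0899, 0.1212]
tcp_rot: [1.0, 0.01, 0.0, 0.0]
contact_force: [0.0, -0.0, -2.8]
opening: 0.165
finger_force: 58.9
```

Run:
```python
from h import *
C=cam("wrist");im=C[0]
np.save("w8.npy",np.array(C,dtype=object),allow_pickle=True)
print(get_state()["eef_pos"],get_state()["tcp_rot"])
cv2.imwrite("pics/w8.png",cv2.resize(im[0:255,190:530],(800,600),interpolation=cv2.INTER_CUBIC))
```

```text
[ 0.56355194 -0.0900572   0.12088819] [9.99953251e-01 9.66586784e-03 1.64099624e-04 2.00253531e-04]
```

View pics/w8.png

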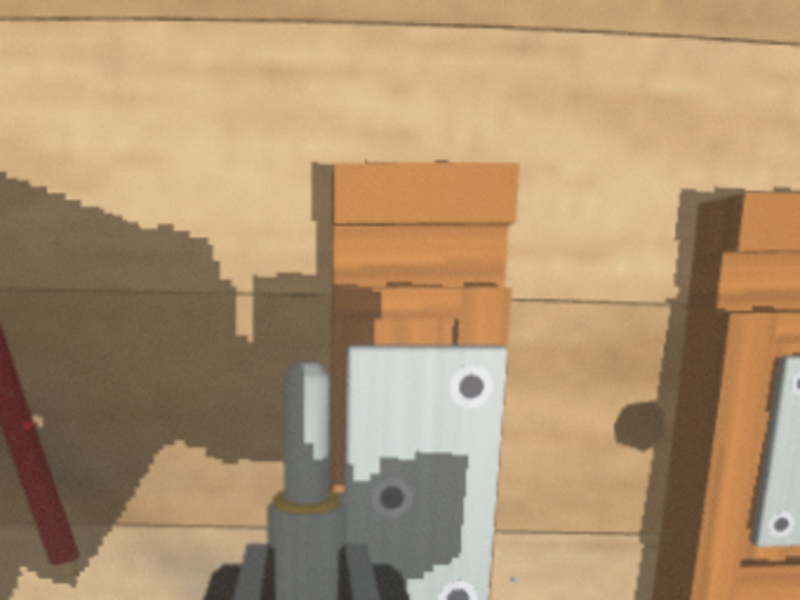

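The recess back corner is at (458,318), the head corners are at (333,163) and (518,163), and the held leaf's corners are at (348,347) and (507,348).

Run:
```python
from fit import *
S=800/340;C=L("w8.npy")
J,r=fit([[C,S,190,0,[((97,-12,26),(458,318)),((142.5,29,26),(333,163)),((142.5,-29,26),(518,163)),((127,29,26),(333,223)),((107,-29,26),(511,287)),((15,29,26),(331,490))]]],[.5255,-.128,.02])
print("JL",J.round(4),r.round(1).tolist())
J,r=fit([[C,S,190,0,[((97,-12,26),(458,318)),((142.5,29,26),(333,163)),((142.5,-29,26),(518,163)),((127,29,26),(333,223)),((107,-29,26),(511,287))]],[L("top0.npy"),5,350,150,[((97,-12,26),(148,126)),((97,29,26),(78,128)),((-97,-12,26),(157,445)),((-97,29,26),(90,447)),((-15,-12,26),(152,308))]]],[.5255,-.128,.02])
print("JL",J.round(4),r.round(1).tolist())
c,s=np.cos(J[2]),np.sin(J[2]);R=np.array([[c,-s],[s,c]])
print("goals",(J[:2]+R@[.056,.011]).round(4),(J[:2]+R@[-.056,.011]).round(4))
h=lambda x,y,z:(x,y,z+95.3)
p,r=fit([[C,S,190,0,[(h(35,18,4.5),(348,347)),(h(35,-18,4.5),(507,348)),(h(32,27,13),(307,364))]]],[.58,-.12,.02])
print("held",p.round(4),r.round(1).tolist())
e=world((np.array([(333,230),(331,480)])+.5)/S-.5+[190,0],.026,C);print(e.round(4))
```

```text
JL [ 0.5256 -0.1292  0.0226] [[-0.5, -1.7], [0.6, 1.3], [-0.1, 1.8], [0.4, -2.2], [-0.4, -1.7], [-0.0, 24.0]]
JL [ 0.525  -0.1289  0.0198] [[-0.6, -0.8], [0.6, 2.1], [-0.1, 2.8], [0.3, -1.4], [-0.6, -0.7], [-0.1, 0.1], [0.5, -0.3], [0.4, 0.2], [-0.0, -0.1], [0.5, 0.1]]
goals [ 0.5808 -0.1167] [ 0.4688 -0.119 ]
held [ 0.5817 -0.1169  0.0174] [[-0.4, -0.0], [0.6, 0.0], [-0.2, 0.0]]
[[ 0.6482 -0.0972  0.026 ]
 [ 0.565  -0.0991  0.026 ]]
```

Already within 1 mm; lowering.

{"fn": "jog_arm", "kwargs": {
  "deltas": "-0.04 0 -0.9 0 0 0.03;0 0 -0.9 0 0 0;0 0 -0.9 0 0 0;0 0 -0.5 0 0 0;0 0 -0.25 0 0 0;0 0 -0.15 0 0 0;0 0 0 0 0 0;0 0 0 0 0 0"
}}

```text
time: 22.42
eef_pos: [0.5633, -0.0896, 0.0491]
tcp_rot: [1.0, 0.011, 0.001, 0.0]
contact_force: [-0.1, -0.1, -2.6]
opening: 0.164
finger_force: 58.9
```

{"fn": "jog_arm", "kwargs": {
  "deltas": "0 0 -0.07 0 0 0;0 0 -0.05 0 0 0;0 0 0 0 0 0;0 0 0 0 0 0"
}}

```text
time: 22.92
eef_pos: [0.5631, -0.0895, 0.0468]
tcp_rot: [1.0, 0.011, 0.0, 0.0]
contact_force: [-2.9, -0.4, 4.3]
opening: 0.168
finger_force: 59.5
```

{"fn": "jog_arm", "kwargs": {
  "deltas": "0 0 0 0 0 0;0 0 0 0 0 0;0 0 0 0 0 0;0 0 0 0 0 0;0 0 0.8 0 0 0;0 0 1 0 0 0;-0.95 0 0.35 0 0 0;-0.95 0 0.35 0 0 0;-0.95 0 0.35 0 0 0;-0.95 0 0.35 0 0 0;-0.95 0 0 0 0 0;-0.95 0 0 0 0 0",
  "gripper": 0.38
}}

```text
time: 24.42
eef_pos: [0.4491, -0.0898, 0.1122]
tcp_rot: [1.0, 0.011, 0.002, 0.001]
contact_force: [-0.2, -0.1, -0.9]
opening: 0.382
finger_force: 0.0
```

{"fn": "jog_arm", "kwargs": {
  "deltas": "-0.07 0.945 0 0 0 -0.105;-0.07 0.945 0 0 0 -0.105;-0.07 0.945 0 0 0 -0.105;-0.07 0.945 0 0 0 -0.105;-0.07 0.945 0 0 0 -0.105;-0.07 0.945 0 0 0 -0.105;-0.07 0.945 0 0 0 -0.105;-0.07 0.945 0 0 0 -0.105;-0.07 0.945 0 0 0 -0.105;-0.07 0.945 0 0 0 -0.105;-0.07 0.945 0 0 0 -0.105;-0.07 0.945 0 0 0 -0.105;0 0 0 0 0 0;0 0 0 0 0 0"
}}

```text
time: 26.18
eef_pos: [0.4325, 0.1371, 0.111]
tcp_rot: [0.999, -0.051, 0.001, 0.0]
contact_force: [0.6, 0.5, -0.3]
opening: 0.382
finger_force: 0.0
```

Run:
```python
from h import *
C=cam("wrist");im=C[0]
np.save("w9.npy",np.array(C,dtype=object),allow_pickle=True)
print(get_state()["eef_pos"],get_state()["tcp_rot"])
cv2.imwrite("pics/w9.png",cv2.resize(im[30:285,150:490],(800,600),interpolation=cv2.INTER_CUBIC))
```

```text
[0.43239399 0.13689289 0.1107876 ] [ 9.98657271e-01 -5.18008347e-02  5.73168538e-04  2.56881361e-05]
```

View pics/w9.png

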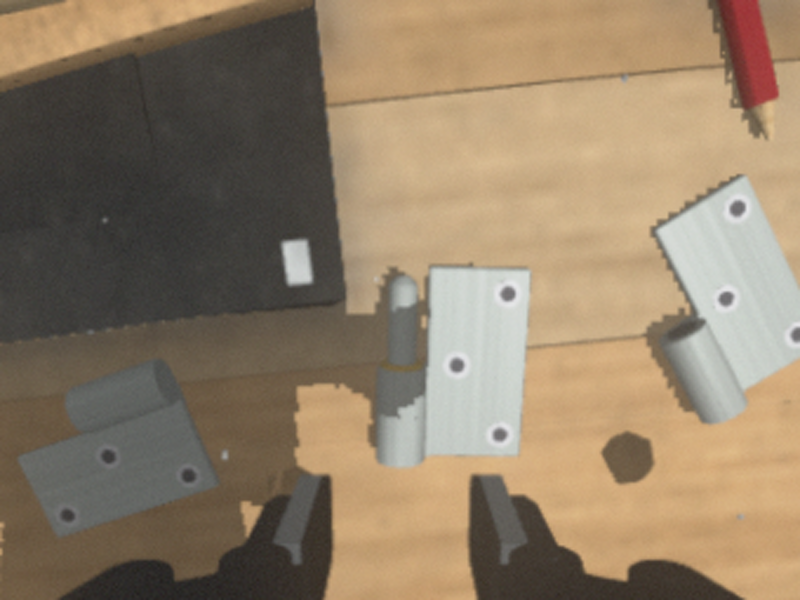

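The left pin half sits square: leaf corners at (429,266), (530,268) and (519,455), pin tip at (404,276). The pinless halves on either side are well clear.

Run:
```python
from fit import *
W=[L("w9.npy"),800/340,150,30]
p,r=fit([W+[[((35,18,4.5),(429,266)),((35,-18,4.5),(530,268)),((-35,-18,4.5),(519,455)),((32,27,12),(404,276)),((-35,36,9),(376,464))]]],[.445,.108,-.1])
print(p,r.round(1).tolist());jogto(plan(p,1),p[2],.026)
```

```text
[ 0.44435697  0.10751413 -0.11171517] [[-0.3, 0.2], [0.4, -0.1], [0.3, 0.6], [-0.6, 0.2], [0.1, -2.0]]
grasp [0.4305 0.1362] units [-0.1  -0.03 -4.24] turn -0.08
```

{"fn": "jog_arm", "kwargs": {
  "deltas": "-0.1 -0.03 -0.9 0 0 -0.08;0 0 -0.9 0 0 0;0 0 -0.9 0 0 0;0 0 -0.9 0 0 0;0 0 -0.64 0 0 0;0 0 0 0 0 0;0 0 0 0 0 0"
}}

```text
time: 27.1
eef_pos: [0.4306, 0.1366, 0.0259]
tcp_rot: [0.998, -0.056, 0.0, -0.0]
contact_force: [0.3, -0.2, 0.3]
opening: 0.379
finger_force: 0.0
```

{"fn": "jog_arm", "kwargs": {
  "deltas": "0 0 0 0 0 0;0 0 0 0 0 0;0 0 0 0 0 0;0 0 0 0 0 0;0 0 0 0 0 0;0 0 0 0 0 0",
  "gripper": 0
}}

```text
time: 27.85
eef_pos: [0.4308, 0.1368, 0.0263]
tcp_rot: [0.998, -0.056, 0.001, -0.0]
contact_force: [-1.9, -0.9, 5.3]
opening: 0.168
finger_force: 58.7
```

{"fn": "jog_arm", "kwargs": {
  "deltas": "0 0 0.8 0 0 0;0 0 1 0 0 0;0 0 1 0 0 0;0.086 -0.953 0.155 0 0 0.111;0.086 -0.953 0.155 0 0 0.111;0.086 -0.953 0.155 0 0 0.111;0.086 -0.953 0.155 0 0 0.111;0.086 -0.953 0.155 0 0 0.111;0.086 -0.953 0.155 0 0 0.111;0.086 -0.953 0.155 0 0 0.111;0.086 -0.953 0.155 0 0 0.111;0.086 -0.953 0.155 0 0 0.111;0.086 -0.953 0.155 0 0 0.111;0.086 -0.953 0.155 0 0 0.111;0.086 -0.953 0.155 0 0 0.111;0 0 0 0 0 0;0 0 0 0 0 0"
}}

```text
time: 29.98
eef_pos: [0.4503, -0.0914, 0.1185]
tcp_rot: [1.0, 0.011, -0.0, -0.0]
contact_force: [-0.4, -0.1, -1.1]
opening: 0.167
finger_force: 59.1
```

Run:
```python
from fit import *
print(tool()); jogto((.4515,-.092),.021,.0473)
```

```text
(array([ 0.45026809, -0.09136798,  0.11845231]), np.float64(0.02157292090408543))
grasp [ 0.4515 -0.092 ] units [ 0.06 -0.03 -3.56] turn -0.01
```

{"fn": "jog_arm", "kwargs": {
  "deltas": "0.05 -0.02 -0.9 0 0 0;0 0 -0.9 0 0 0;0 0 -0.9 0 0 0;0 0 -0.5 0 0 0;0 0 -0.2 0 0 0;0 0 -0.1 0 0 0;0 0 0 0 0 0;0 0 0 0 0 0"
}}

```text
time: 30.98
eef_pos: [0.4521, -0.0926, 0.0491]
tcp_rot: [1.0, 0.011, 0.0, 0.0]
contact_force: [0.5, 0.5, -1.4]
opening: 0.166
finger_force: 59.0
```

{"fn": "jog_arm", "kwargs": {
  "deltas": "0 0 -0.07 0 0 0;0 0 -0.04 0 0 0;0 0 0 0 0 0;0 0 0 0 0 0"
}}

```text
time: 31.48
eef_pos: [0.452, -0.0926, 0.0473]
tcp_rot: [1.0, 0.011, 0.0, 0.0]
contact_force: [-2.1, 1.7, 5.4]
opening: 0.165
finger_force: 60.0
```

Landed at the expected height. I'll release, rise and look over both jambs.

{"fn": "jog_arm", "kwargs": {
  "deltas": "0 0 0 0 0 0;0 0 0 0 0 0;0 0 0 0 0 0;0 0 0 0 0 0;0 0 0.8 0 0 0;0 0 1 0 0 0;0 0 1 0 0 0;0 -0.9 1 0 0 0;0 -0.9 1 0 0 0;0 -0.9 1 0 0 0;0 -0.9 1 0 0 0;0 -0.9 1 0 0 0;0 -0.9 1 0 0 0;0 0 0 0 0 0;0 0 0 0 0 0",
  "gripper": 0.38
}}

```text
time: 33.35
eef_pos: [0.4513, -0.1997, 0.2219]
tcp_rot: [1.0, 0.011, -0.0, -0.0]
contact_force: [-0.2, 0.4, -1.1]
opening: 0.379
finger_force: 0.0
```

Run:
```python
from fit import *
C=cam("wrist");im=C[0]
print(tool())
cv2.imwrite("pics/w10.png",cv2.resize(im[0:225,200:440],(640,600),interpolation=cv2.INTER_CUBIC))
```

```text
(array([ 0.45110161, -0.19940829,  0.22141412]), np.float64(0.022159984477796858))
```

View pics/w10.png

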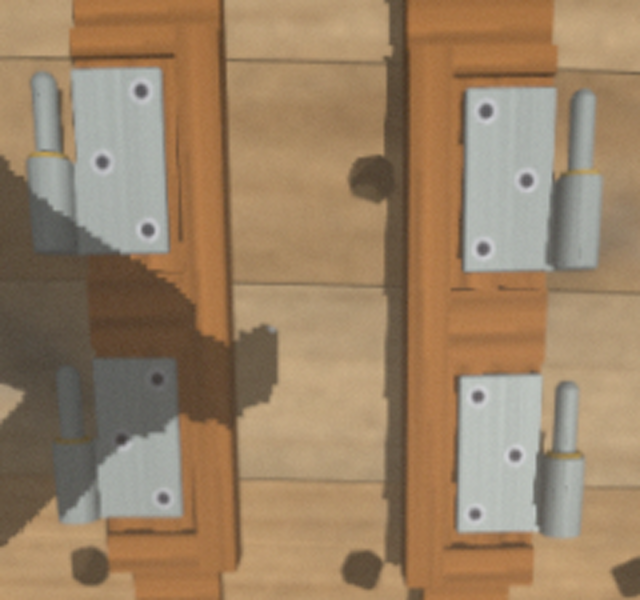

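The picture shows all four pin halves flat in their recesses, at (118,160), (138,438), (510,180) and (500,455). The knuckles hang over the hinge edges and the pins point to the heads.

```bash
python3 -c "
from plant import ctrl
print(ctrl.sign_off())"
```

```text
the job is handed in; nothing more can be done
None
```

I laid all four pin halves in the recesses of their own-hand jambs, pins to the head end, left the two pinless halves where they were, and handed the job in at about 33 s.

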